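Turn a backwards connector carrier round in its soldering sleeve

TASK

Two connector carriers sit in sloping sleeves on the soldering bench, and one of them was put in backwards: its blank black end sticks out and its bright metal end with the brass contacts is hidden inside. Draw that carrier out, turn it end for end and slide it back into the same sleeve, fully home, so that its brass contacts face out of the mouth, and let go. Leave the other carrier, which is already right, where it is.

Things in the scene. Friction and masses are not known exactly. Their poses are not given: they have to be found in the camera images.
- carrier_mid (a point): centre of the backwards carrier: a black bar 110 long, 36 wide, 26 high (mm), about 140 g, one end a bright metal block 26 mm long with brass contacts, the other plain black. x: along it, away from the contacts (contact face x = -55, plain end +55); y: across the 36 mm, z: across the 26 mm. At the start it is home in the sleeve, contacts inside, 66 mm of it out of the mouth
- carrier_contacts (a point): centre of that carrier's contact end face, flush with the tips of the contacts; axes as carrier_mid
- sleeve: aluminium sleeve of the backwards carrier; origin at the centre of its mouth. x points out of the mouth, roughly towards the robot, up at 25 degrees; y level, across; z square to the slope, up and leaning off from the robot. Bore 41 mm wide (y), 31 high (z), open at x = 0; a carrier on its floor has its axis at z = -2.5 mm. Side walls 5 mm, roof 4 mm: outside 51 mm wide, roof top at z = 19.5 mm
- sleeve_bottom (a point): centre of the closed bottom of that bore, 44 mm inside the mouth, axes as sleeve; a carrier that is home touches it, its centre 11 mm and its outer end 66 mm out of the mouth
- sleeve_tongue (a point): outer end, on the upper face, of a tongue 18 mm wide and 5 mm thick that continues the bore floor 30 mm out of the mouth under the carrier (at x = 30, z = -15.5 mm of the sleeve); axes as sleeve. Both sides of the tongue are free for fingers
- stand: grey stand of that sleeve, screwed down and rigid; origin on the bench under the mouth centre, which is 75 mm up; base plate 120 x 90 mm (x, y), 12 mm thick; x level, on the side to which the mouth opens; z up
- carrier_other_mid (a point): centre of the other carrier, same make and size, home in a second sleeve and stand of the same make, the right way round with its metal contact end out; its x axis points out of that mouth. It must stay there
Not all that is in view belongs to the job. Leave any brown or red look-alike of the stand alone. Leave any green or turquoise look-alike of the part that bears carrier_mid alone.

How it is judged:
By the outcome, as a careful person would: the job done as asked, in the order asked, and still so for the second after the job is handed in, with the robot touching nothing.
It also fails if it takes over 58 s, if anything falls off the work surface, if the arm or the gripper's body presses on something with over 40 N, if the wrist force passes 120 N, or if a joint passes its speed limit or range.

ROBOT

A 7-joint arm with a two-finger parallel gripper is mounted at the origin on the work surface. World frame = base frame: x ahead of the robot, y to its left, z up, the work surface at z = 0. Lengths are in m, angles in rad, forces in N, time in s.
With the tool pointing down it reaches from about 0.35 to 0.9 m from the base axis. Payload 19.9 kg.
Tool frame: the origin (TCP) lies on the mounting face of the last link; the fingertips stand 173 mm ahead of it and the grasp point (between the pads) lies 155 mm ahead of it (manip.tcp_to_grasp is the distance from the TCP to the grasp point, in m); z points along the fingers, y is the direction in which the jaws open and shut (so a half turn about z gives the same grasp; the last joint's range is limited). The gripper opens to 85 mm and grips with 20 to 120 N. Pads are 22 mm wide; open, the fingers measure 114 mm over their backs; the gripper's body (76 mm by 85 mm) begins 54 mm behind the grasp point. The pads swing forward as they close: fully open they stand 13 mm farther back than shut.
Start: joints at [1.27, 0.417, -0.01, 1.614, 0.005, 1.111, -0.053], TCP at [0.161, -0.604, 0.405] pointing down, gripper open.
Joint ranges: [-2.81, 2.81], [-0.39, 2.02], [-1.27, 1.25], [0.06, 2.57], [-1.19, 4.33], [0.19, 2], [-2.82, 2.82]. Speed limits (rad/s): [1.89, 1.89, 2.39, 2.39, 3.01, 3.01, 3.01].

INTERFACE

Orientations are given as a rotation vector (axis times angle).
In Python, from bench import manip gives the robot as it stands.
- The arm moves only by the shell command python3 -m handwheel 'ROWS'. ROWS is text: rows parted by semicolons, each of 7 numbers parted by spaces: the turn, a rotation vector about the tool's x, y, z in units of 5 degrees (1.0 is 5 degrees), then the shift along the tool's x, y, z in units of 40 mm (1.0 is 40 mm), then the finger opening in mm, from 0 to 85.4. In form: rx ry rz dx dy dz grip; .... A call has 1 to 20 rows; each row is the pose to reach, as a shift and turn from the pose commanded when the call began, along the tool's axes at that moment; what a row does not reach only later rows make up. A row lasts 1/12 s, in which the tool goes at most 41.7 mm and 7.16 degrees, less where a joint would pass 70% of its speed; a pose out of reach is approached as far as the arm can. A call with a gripper value outside its range is refused whole. The fingers move at their own pace and stop on an object; the grip force is fixed at half the most. Time passes only in rows, so rows that repeat a pose let the fingers close. It gives the time, the measured TCP pose, the force and the opening at its end, in the units of the state.
- manip.sense(): the state, without advancing time (a new reading comes with each control period).
- manip.get_image(name): name is "scene" or "top"; returns the picture (420x560x3 uint8, red, green, blue); there is no depth.
- manip.get_calibration(name): a dict with "mtx" (3x3 intrinsics, pixels), "T" (4x4, takes a point from camera to world coordinates). Camera axes: x right, y down, z forward; pixel columns grow to the right and rows downward; lengths in m; the calibration is good to about 2 mm. A picture is of the moment at which its call begins. get_calibration takes no time and is no camera call.
- manip.hand_in(): hands the job in, once; it reports no verdict.
Trained networks look in the newest picture that a camera, given by its name, has taken for a name from the list of things; names that differ only in an ending like _2 or _b are one class to them, and where a whole thing is asked for, a point or a joint stands for the part that bears it (a point fixed in the world has none). Each returns a list of dicts, best first, with "confidence" (0 to 1); they miss things now and then, are a little off and sometimes report something else, mostly with a low value. They report only what shows in the picture. A call takes as long as a camera call. They do not tell look-alikes from the thing itself.
- manip.look_for(camera, name): "box" ([left, top, right, bottom] in pixels, round what is visible of it).
- manip.masks_of(camera, name): "region" (420x560 bool, what is visible of it) and "box" ([left, top, right, bottom] in pixels, round what is visible of it).
- manip.place_of(camera, name): "uv" ([column, row] in pixels: a listed point, or the origin of a listed thing).
The state is a dict: "clock": time; "q": joint angles; "dq": joint speeds; "tau": joint torques, N m; "tool_pos": TCP position; "tool_rot": TCP orientation; "wrist_force": force on the tool from outside, world axes, zero at the start; "wrist_torque": the same for the moment, N m; "gripper_width": opening from 0.0 (shut) to 1.0 (fully open).
Only numpy, scipy, OpenCV 4.12 (cv2) and the standard library are available. Lean on these libraries where they do the work, as an engineer would, in place of code of your own. Each camera call takes 0.05 s, during which the arm holds its last target.

## Working session

There is one attempt and no reset: what is moved stays moved. The work goes in short steps, Python scripts to look and compute and a shell command to move; the robot and the scene stay as the last step left them, time stands still between calls to the robot, and variables do not carry over. Pictures are saved under pics/ and viewed, and the job is handed in when it is done.

```bash
ls; mkdir -p pics
python3 - <<'E'
from bench import manip
import cv2,json
for n in("scene","top"):
    im=manip.get_image(n); cv2.imwrite(f"pics/{n}0.png",im[:,:,::-1])
    c=manip.get_calibration(n); print(n,c["mtx"],c["T"])
    for t in("carrier_mid","carrier_contacts","sleeve","sleeve_bottom","sleeve_tongue","stand","carrier_other_mid"):
        print(t,[( [round(float(x)) for x in d["uv"]],round(d["confidence"],2)) for d in manip.place_of(n,t)])
print(manip.sense())
E
```

```text
pics
scene [[382.47993075   0.         279.15079764]
 [  0.         382.47993075 205.6102626 ]
 [  0.           0.           1.        ]] [[ 0.90949661  0.28867896 -0.2991327   0.73492395]
 [ 0.41567536 -0.62205382  0.6635232  -0.4792027 ]
 [ 0.00546854 -0.72781419 -0.68575258  0.57373865]
 [ 0.          0.          0.          1.        ]]
carrier_mid [([372, 164], 0.94), ([251, 386], 0.69), ([337, 182], 0.58)]
carrier_contacts [([359, 176], 0.95), ([290, 403], 0.61)]
sleeve [([142, 234], 0.86), ([247, 129], 0.76), ([344, 177], 0.59)]
sleeve_bottom [([166, 241], 0.71), ([266, 143], 0.61), ([362, 184], 0.56)]
sleeve_tongue [([329, 179], 0.97), ([123, 232], 0.88), ([236, 134], 0.73)]
stand [([248, 161], 0.96), ([340, 204], 0.87), ([149, 264], 0.65)]
carrier_other_mid [([288, 276], 0.93), ([331, 179], 0.26)]
top [[420.55675288   0.         280.34073293]
 [  0.         420.55675288 207.67583286]
 [  0.           0.           1.        ]] [[-0.01559332 -0.99789556  0.0629388   0.45380916]
 [-0.99983179  0.01616958  0.00865686  0.00833536]
 [-0.00965634 -0.06279322 -0.99797984  1.08623088
[... 541 characters left out ...]
d [([345, 172], 0.77)]
{'clock': 0.8, 'q': array([ 1.26952729,  0.41739661, -0.01031769,  1.61359338,  0.00470914,
        1.11074258, -0.05300099]), 'dq': array([-0.00113457,  0.00044614,  0.00040022, -0.00113809,  0.00096907,
        0.00105522, -0.00119561]), 'tau': array([-3.79918902e-04, -8.64170623e+01,  6.76866006e-01, -4.35205615e+01,
        1.90386671e-02,  1.92353415e-03, -1.80256211e-05]), 'tool_pos': array([ 0.16055081, -0.60401773,  0.40466492]), 'tool_rot': array([-3.11501969e+00, -4.06918763e-01,  8.98463403e-05]), 'wrist_force': array([ 0.4254441 , -0.02817328, -0.34031421]), 'wrist_torque': array([-0.0048029 , -0.05726951, -0.04277325]), 'gripper_width': 0.9982240479077312}
```

View pics/scene0.png

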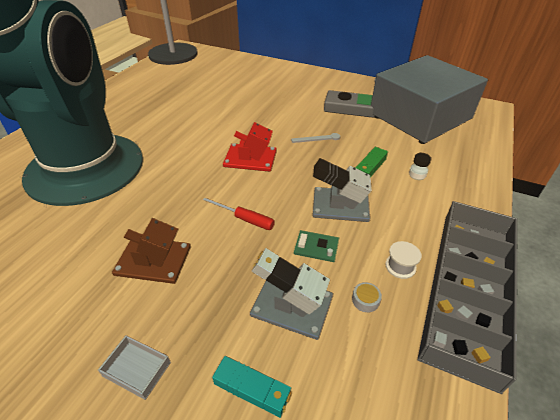

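View pics/top0.png

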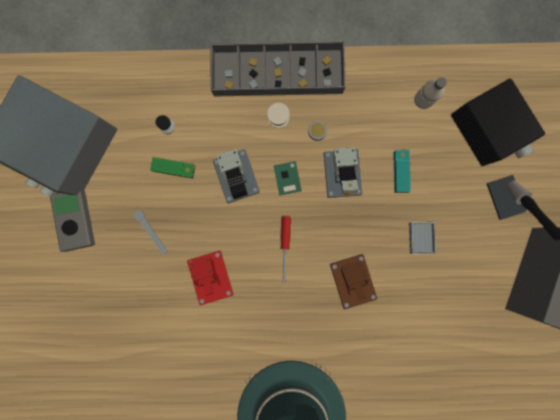

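Run:
```python
import cv2
a=cv2.imread("pics/scene0.png")[145:230,295:395]; b=cv2.imread("pics/top0.png")[140:210,205:270]
cv2.imwrite("pics/sc1.png",cv2.resize(a,None,fx=7,fy=7,interpolation=cv2.INTER_CUBIC))
b=cv2.resize(b,None,fx=8,fy=8,interpolation=cv2.INTER_CUBIC)
cv2.imwrite("pics/tc1.png",cv2.convertScaleAbs(b,alpha=1.6))
```

```text
(no output)
```

View pics/sc1.png

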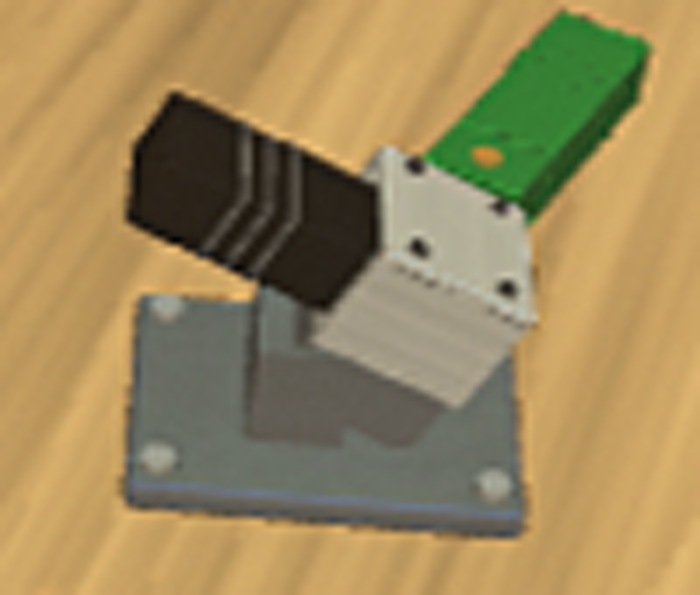

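View pics/tc1.png

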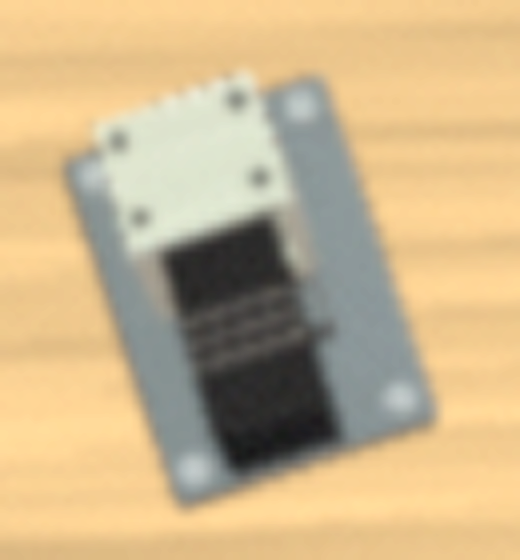

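```bash
cat > h.py <<'E'
import numpy as np,cv2
from scipy.optimize import least_squares
from scipy.spatial.transform import Rotation as R
from bench import manip
C={n:manip.get_calibration(n) for n in("scene","top")}
def proj(n,P):
    T=np.linalg.inv(C[n]["T"]); p=T[:3,:3]@np.asarray(P,float).T+T[:3,3:]; q=C[n]["mtx"]@p; return (q[:2]/q[2]).T
c,s=np.cos(np.radians(25)),np.sin(np.radians(25))
def sleeve(p): # x,y,yaw -> R,t ; yaw = heading of mouth direction
    h=np.array([np.cos(p[2]),np.sin(p[2]),0]); X=c*h+s*np.array([0,0,1]); Z=-s*h+c*np.array([0,0,1]); Y=np.cross(Z,X)
    return np.stack([X,Y,Z],1),np.array([p[0],p[1],.075])
E
cat > fit.py <<'E'
from h import *
S=lambda u,v:((u+.5)/7-.5+295,(v+.5)/7-.5+145)
T=lambda u,v:((u+.5)/8-.5+205,(v+.5)/8-.5+140)
obs=[("scene",S(175,93),'s',(66,-18,10.5)),("scene",S(135,145),'s',(66,18,10.5)),("scene",S(128,218),'s',(66,18,-15.5)),
("scene",S(385,150),'s',(0,-25.5,19.5)),("scene",S(383,253),'s',(0,25.5,19.5)),("scene",S(532,320),'r',(0,25.5,19.5)),("scene",S(522,208),'r',(0,-25.5,19.5)),
("scene",S(128,487),'b',(1,45,12)),("scene",S(522,513),'b',(-1,45,12)),("scene",S(142,296),'b',(1,-45,12)),
("top",T(132,255),'s',(0,-25.5,19.5)),("top",T(290,212),'s',(0,25.5,19.5)),("top",T(97,125),'r',(0,-25.5,19.5)),("top",T(250,75),'r',(0,25.5,19.5)),
("top",T(238,470),'s',(66,-18,-15.5)),("top",T(340,437),'s',(66,18,-15.5)),
("top",T(68,158),'b',(-1,-45,12)),("top",T(322,76),'b',(-1,45,12)),("top",T(436,420),'b',(1,45,12)),("top",T(184,504),'b',(1,-45,12))]
def res(p,full=False):
    Rm,t=sleeve(p); r=[]
    for cam,uv,k,P in obs:
        P=np.array(P,float)
        if k=='b':
            h=np.array([np.cos(p[2]),np.sin(p[2]),0]);y=np.array([-h[1],h[0],0])
            w=np.array([p[0],p[1],0])+h*(p[3]+P[0]*60)/1e3+y*P[1]/1e3+[0,0,.012]
        else:
            if k=='r':P[0]=-p[4]
            w=Rm@(P/1e3)+t
        o=p[5:7] if cam=="scene" else p[7:9]
        r.append(proj(cam,[w])[0]+o-uv)
    r=np.array(r)
    return r if full else np.r_[r.ravel(),p[5:9]/.8]
p0=np.r_[.6,.12,np.pi+.25,0,48,0,0,0,0]
f=least_squares(res,p0,loss="soft_l1"); p=f.x
print(np.round(p,4)); print(np.round(np.c_[res(p,True)],2).tolist())
np.save("p.npy",p[:3])
for cam in("scene","top"):
    im=cv2.imread(f"pics/{cam}0.png"); k=7 if cam=="scene" else 8
    x0,y0,x1,y1=(295,145,395,230) if cam=="scene" else (205,140,270,210)
    g=cv2.resize(im[y0:y1,x0:x1],None,fx=k,fy=k,interpolation=cv2.INTER_CUBIC)
    r=res(p,True)
    for i,(cn,uv,kk,P) in enumerate(obs):
        if cn==cam:
            q=(np.array(uv)+r[i]-[x0,y0]+.5)*k; cv2.circle(g,tuple(int(v) for v in q),3,(0,0,255),-1)
    cv2.imwrite(f"pics/fit_{cam}.png",g)
E
python3 fit.py
```

```text
[ 6.0600e-01  1.3160e-01  3.4491e+00 -2.3310e-01  4.8390e+01  9.4800e-02
 -1.1940e-01  2.7360e-01 -3.1800e-02]
[[-0.37, -0.78], [4.52, 2.58], [-0.84, 1.04], [-0.15, -0.94], [0.44, -0.05], [-0.09, 0.07], [0.09, 0.21], [-0.81, -0.49], [0.89, 0.94], [-0.47, -0.84], [-0.35, -0.35], [0.21, -1.75], [-0.25, 0.23], [0.48, -0.13], [-0.7, 1.48], [0.9, 0.81], [-0.99, -0.11], [0.34, -0.87], [0.68, -0.05], [-1.11, 0.58]]
```

```bash
sed -i "s/S(135,145),'s',(66,18,10.5)/S(135,145),'s',(66,-18,-15.5)/; s/S(383,253)/S(385,253)/" fit.py; python3 fit.py
python3 - <<'E'
import cv2,numpy as np
a=cv2.imread('pics/fit_scene.png');b=cv2.imread('pics/fit_top.png')
b=cv2.resize(b,None,fx=1,fy=1)
h=600;a=cv2.resize(a,(400,340));
c=np.zeros((560,930,3),np.uint8);c[:340,:400]=a;c[:560,410:930]=b
cv2.imwrite('pics/fit1.png',cv2.resize(c,(796,480)))
E
```

```text
[ 6.06600e-01  1.31700e-01  3.45080e+00  4.24300e-01  4.76055e+01
  1.44600e-01 -7.28000e-02  2.86900e-01  4.12000e-02]
[[0.01, -0.65], [-0.46, 0.76], [-0.44, 1.18], [0.22, -0.85], [0.58, 0.06], [0.01, -0.01], [0.14, 0.13], [-0.71, -0.38], [1.0, 0.98], [-0.44, -0.74], [-0.39, -0.55], [0.16, -1.98], [-0.25, 0.3], [0.47, -0.09], [-0.69, 1.26], [0.89, 0.57], [-0.98, -0.02], [0.33, -0.84], [0.76, -0.04], [-1.02, 0.64]]
```

View pics/fit_scene.png

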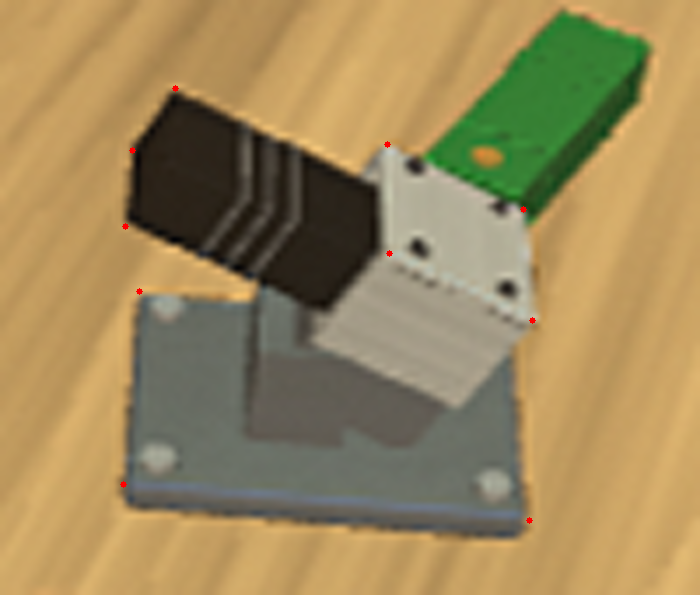

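View pics/fit_top.png

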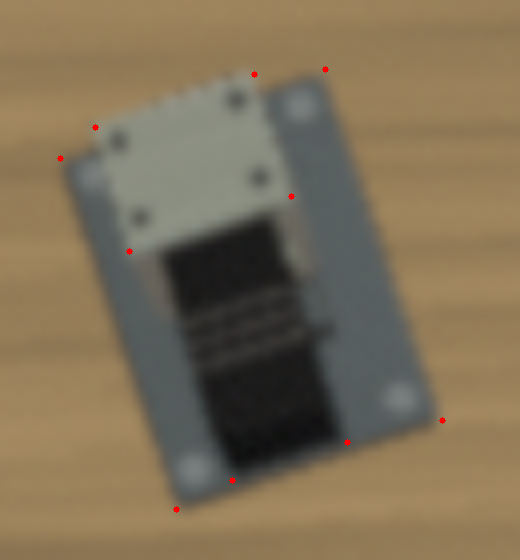

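```bash
cat >> h.py <<'E'
p=np.load("p.npy"); RS,TS=sleeve(p)
def row(gx,gz,gy=0,flip=0,cur=None):
    """row to bring grasp point to sleeve coords (mm), tool z=-Zs, tool y=+Ys (flip: -Ys)"""
    st=manip.sense(); R0=R.from_rotvec(st["tool_rot"]).as_matrix(); t0=st["tool_pos"]
    y=RS[:,1]*(-1 if flip else 1); z=-RS[:,2]; Rg=np.stack([np.cross(y,z),y,z],1)
    tg=TS+RS@(np.array([gx,gy,gz])/1e3)-manip.tcp_to_grasp*z
    rv=R.from_matrix(R0.T@Rg).as_rotvec(); d=R0.T@(tg-t0)
    print("row",np.round(np.r_[np.degrees(rv)/5,d/.04],3),"tcp goal",np.round(tg,3))
def state():
    st=manip.sense(); R0=R.from_rotvec(st["tool_rot"]).as_matrix(); 
    g=st["tool_pos"]+R0[:,2]*manip.tcp_to_grasp
    print("t",round(st["clock"],2),"q",np.round(st["q"],2),"grasp in sleeve mm",np.round(RS.T@(g-TS)*1e3,1),"w",round(st["gripper_width"]*85.4,1))
    print("F_sl",np.round(RS.T@st["wrist_force"],1),"M",np.round(st["wrist_torque"],2),"tool in sleeve (deg)", np.round(R.from_matrix(RS.T@R0@np.diag([1,1,1])).as_matrix(),3).tolist())
E
python3 -c "
from h import *
print(p,RS);state();row(17,110);row(17,0)"
```

```text
[0.60664826 0.13168681 3.45080097] [[-0.86332594  0.3043046   0.4025755 ]
 [-0.27579363 -0.95257478  0.12860468]
 [ 0.42261826  0.          0.90630779]]
t 0.8 q [ 1.27  0.42 -0.01  1.61  0.    1.11 -0.05] grasp in sleeve mm [ 662.   565.  -115.6] w 85.2
F_sl [-0.5  0.2 -0.1] M [-0.   -0.06 -0.04] tool in sleeve (deg) [[-0.905, 0.045, -0.423], [0.049, 0.999, -0.0], [0.422, -0.021, -0.906]]
row [ -0.125  -4.999  -0.557  17.912 -15.029   2.065] tcp goal [0.699 0.161 0.322]
row [ -0.125  -4.999  -0.557  16.751 -14.972   4.558] tcp goal [0.654 0.147 0.222]
```

```bash
python3 -m handwheel '0 -1 0 4 -4 0 85; 0 -2 0 8 -8 0 85; 0 -3 -0.3 13 -11 0 85; -0.1 -4 -0.4 15 -13 1 85; -0.125 -5 -0.557 17.9 -15.03 2.07 85; -0.125 -5 -0.557 17.9 -15.03 2.07 85; -0.125 -5 -0.557 17.9 -15.03 2.07 85; -0.125 -5 -0.557 17.9 -15.03 2.07 85; -0.125 -5 -0.557 17.9 -15.03 2.07 85; -0.125 -5 -0.557 17.9 -15.03 2.07 85; -0.125 -5 -0.557 17.9 -15.03 2.07 85; -0.125 -5 -0.557 17.9 -15.03 2.07 85; -0.125 -5 -0.557 17.9 -15.03 2.07 85; -0.125 -5 -0.557 17.9 -15.03 2.07 85; -0.125 -5 -0.557 17.9 -15.03 2.07 85; -0.125 -5 -0.557 17.9 -15.03 2.07 85; -0.125 -5 -0.557 17.9 -15.03 2.07 85; -0.125 -5 -0.557 17.9 -15.03 2.07 85; -0.125 -5 -0.557 17.9 -15.03 2.07 85; -0.125 -5 -0.557 17.9 -15.03 2.07 85'; python3 -c "
from h import *
state();row(17,110)"
```

```text
clock: 2.47
tool_pos: [0.6375, 0.0768, 0.3327]
tool_rot: [2.968, 0.462, -0.658]
wrist_force: [0.2, 0.2, 0.7]
gripper_width: 0.996
t 2.47 q [ 0.06  0.65 -0.36  1.47  0.23  1.5  -1.61] grasp in sleeve mm [97.5 61.7 84.2] w 85.0
F_sl [ 0.1 -0.2  0.8] M [ 0.04 -0.41  0.05] tool in sleeve (deg) [[-1.0, 0.0, 0.0], [0.0, 1.0, -0.0], [-0.0, -0.0, -1.0]]
row [-0.000e+00  1.000e-03 -5.000e-03  2.010e+00 -1.543e+00 -6.460e-01] tcp goal [0.699 0.161 0.322]
```

```bash
python3 -m handwheel '0 0 0 2.01 -1.54 -0.65 85; 0 0 0 2.01 -1.54 -0.65 85; 0 0 0 2.01 -1.54 -0.65 85; 0 0 0 2.01 -1.54 -0.65 85; 0 0 0 2.01 -1.54 -0.65 85'; python3 -c "
from h import *
state();row(17,0)
for n in ('scene','top'):cv2.imwrite(f'pics/a_{n}.png',manip.get_image(n)[:,:,::-1])
a=cv2.imread('pics/a_scene.png')[60:240,260:460];b=cv2.imread('pics/a_top.png')[100:220,170:310]
cv2.imwrite('pics/a.png',np.hstack([cv2.resize(a,(400,360)),cv2.resize(b,(400,360))]))"
```

```text
clock: 2.88
tool_pos: [0.6977, 0.1605, 0.3215]
tool_rot: [2.967, 0.465, -0.66]
wrist_force: [0.0, -0.8, 0.3]
gripper_width: 0.992
t 2.88 q [-0.07  0.8  -0.36  1.24  0.23  1.58 -1.69] grasp in sleeve mm [ 17.8   0.3 109.1] w 84.7
F_sl [0.3 0.7 0.1] M [ 0.14 -0.42  0.04] tool in sleeve (deg) [[-1.0, -0.002, 0.001], [-0.002, 1.0, 0.0], [-0.001, 0.0, -1.0]]
row [ 0.003  0.012  0.019  0.018 -0.008  2.727] tcp goal [0.654 0.147 0.222]
```

View pics/a.png

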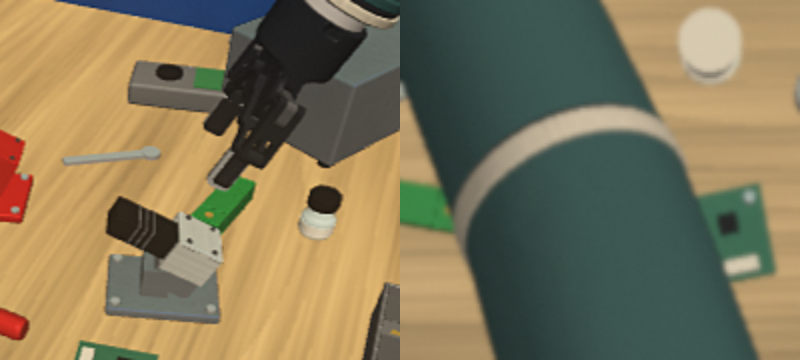

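```bash
python3 -m handwheel '0 0 0 0 0 0.9 85; 0 0 0 0 0 1.7 85; 0 0 0 0 0 2.2 85; 0 0 0 0 0 2.4 85; 0 0 0 0 0 2.55 85; 0 0 0 0 0 2.72 85;  0 0 0 0 0 2.72 85; 0 0 0 0 0 2.72 85'; python3 -c "
from h import *
state()
for n in ('scene',):cv2.imwrite(f'pics/b_{n}.png',manip.get_image(n)[:,:,::-1])
a=cv2.imread('pics/b_scene.png')[100:230,280:410]
cv2.imwrite('pics/b.png',cv2.resize(a,(600,600),interpolation=2))"
```

```text
clock: 3.65
tool_pos: [0.6543, 0.1453, 0.2247]
tool_rot: [2.968, 0.462, -0.657]
wrist_force: [-0.4, 0.3, 0.3]
gripper_width: 0.997
t 3.65 q [-0.04  0.83 -0.35  1.44  0.25  1.37 -1.72] grasp in sleeve mm [18.3  1.6  1.9] w 85.1
F_sl [ 0.4 -0.4  0.1] M [ 0.18 -0.43 -0.01] tool in sleeve (deg) [[-1.0, 0.0, -0.001], [0.0, 1.0, 0.0], [0.001, 0.0, -1.0]]
```

View pics/b.png

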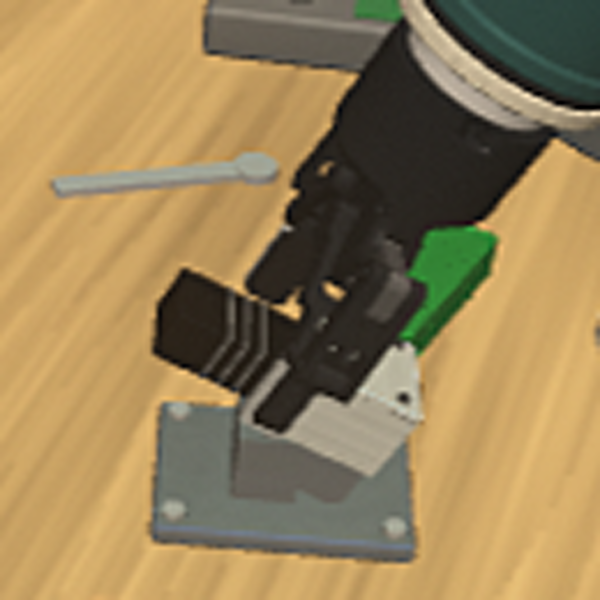

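```bash
python3 -c "
from h import *
for P in [(18,42,-10),(29,42,-10),(7,42,-10),(18,57,-10),(0,25.5,-20)]:
  print(P,(proj('scene',[RS@(np.array(P)/1e3)+TS])[0]-[280,100])*4.615)
state();row(17,0)"
```

```text
(18, 42, -10) [250.19344243 426.45113852]
(29, 42, -10) [227.92647098 416.36225805]
(7, 42, -10) [272.32219195 436.4773924 ]
(18, 57, -10) [249.65831015 449.67629066]
(0, 25.5, -20) [274.2992564  432.58959753]
t 3.7 q [-0.04  0.83 -0.35  1.44  0.25  1.37 -1.72] grasp in sleeve mm [18.2  1.5  2.1] w 85.0
F_sl [ 1.4  0.4 -0.9] M [ 0.12 -0.44 -0.01] tool in sleeve (deg) [[-1.0, 0.0, -0.001], [0.0, 1.0, 0.0], [0.001, 0.0, -1.0]]
row [ 0.001 -0.015 -0.002  0.034 -0.036  0.052] tcp goal [0.654 0.147 0.222]
```

```bash
python3 -m handwheel '0 0 0 0 -0.035 0 85; 0 0 0 0 -0.035 0 85; 0 0 0 0 -0.035 0 60; 0 0 0 0 -0.035 0 50; 0 0 0 0 -0.035 0 40; 0 0 0 0 -0.035 0 30; 0 0 0 0 -0.035 0 20; 0 0 0 0 -0.035 0 20; 0 0 0 0 -0.035 0 20; 0 0 0 0 -0.035 0 20; 0 0 0 0 -0.035 0 20; 0 0 0 0 -0.035 0 20'; python3 -c "
from h import *
state()
for n in ('scene',):cv2.imwrite(f'pics/c_{n}.png',manip.get_image(n)[:,:,::-1])
a=cv2.imread('pics/c_scene.png')[100:230,280:410]
cv2.imwrite('pics/c.png',cv2.resize(a,(600,600),interpolation=2))"
```

```text
clock: 4.7
tool_pos: [0.6535, 0.1467, 0.2241]
tool_rot: [2.968, 0.463, -0.658]
wrist_force: [-1.0, 0.1, 5.0]
gripper_width: 0.41
t 4.7 q [-0.04  0.83 -0.36  1.44  0.25  1.37 -1.72] grasp in sleeve mm [18.4  0.   1.2] w 35.0
F_sl [ 3.  -0.4  4.2] M [ 0.05  0.   -0.03] tool in sleeve (deg) [[-1.0, -0.0, -0.0], [-0.0, 1.0, 0.0], [0.0, 0.0, -1.0]]
```

View pics/c.png

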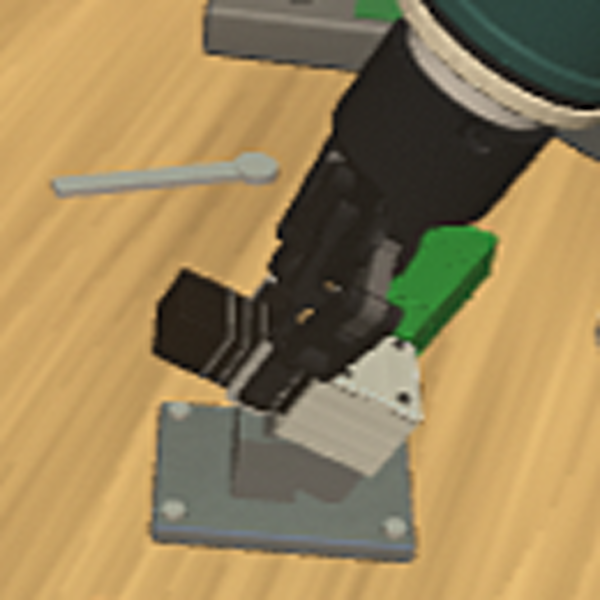

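```bash
python3 -m handwheel '0 0 0 -0.1 0 0 20; 0 0 0 -0.3 0 -0.01 20; 0 0 0 -0.5 0 -0.02 20; 0 0 0 -0.7 0 -0.03 20; 0 0 0 -0.7 0 -0.03 20'; python3 -c "
from h import *
state()"
```

```text
clock: 5.17
tool_pos: [0.6287, 0.1386, 0.2376]
tool_rot: [2.967, 0.462, -0.658]
wrist_force: [-0.7, 0.2, -1.0]
gripper_width: 0.407
t 5.17 q [-0.03  0.77 -0.36  1.51  0.24  1.35 -1.72] grasp in sleeve mm [47.8  0.2  2.4] w 34.8
F_sl [ 0.1 -0.4 -1.2] M [ 0.15 -0.47 -0.02] tool in sleeve (deg) [[-1.0, 0.0, 0.0], [0.0, 1.0, 0.0], [-0.0, 0.0, -1.0]]
```

```bash
python3 -m handwheel '0 0 0 -0.5 0 0 20; 0 0 0 -1 0 0 20; 0 0 0 -1.4 0 -0.4 20; 0 0 0 -1.5 0 -1.0 20; 0 0 -1 -1.5 0 -1.3 20; 0 0 -2 -1.5 0 -1.3 20; 0 0 -3 -1.5 0 -1.3 20; 0 0 -4 -1.5 0 -1.3 20; 0 0 -4 -1.5 0 -1.3 20'; python3 -c "
from h import *
state()
for n in ('scene',):cv2.imwrite(f'pics/d_{n}.png',manip.get_image(n)[:,:,::-1])
a=cv2.imread('pics/d_scene.png')[60:230,240:410]
cv2.imwrite('pics/d.png',cv2.resize(a,(600,600),interpolation=2))"
```

```text
clock: 5.92
tool_pos: [0.5988, 0.129, 0.3092]
tool_rot: [-2.891, -0.994, 0.678]
wrist_force: [-0.5, 1.0, -1.4]
gripper_width: 0.41
t 5.92 q [ 0.06  0.65 -0.47  1.57  0.25  1.43 -1.39] grasp in sleeve mm [106.5   0.2  54.1] w 35.0
F_sl [-0.4 -1.1 -1.3] M [ 0.22 -0.54  0.04] tool in sleeve (deg) [[-0.938, -0.346, 0.0], [-0.346, 0.938, -0.0], [-0.0, -0.0, -1.0]]
```

View pics/d.png

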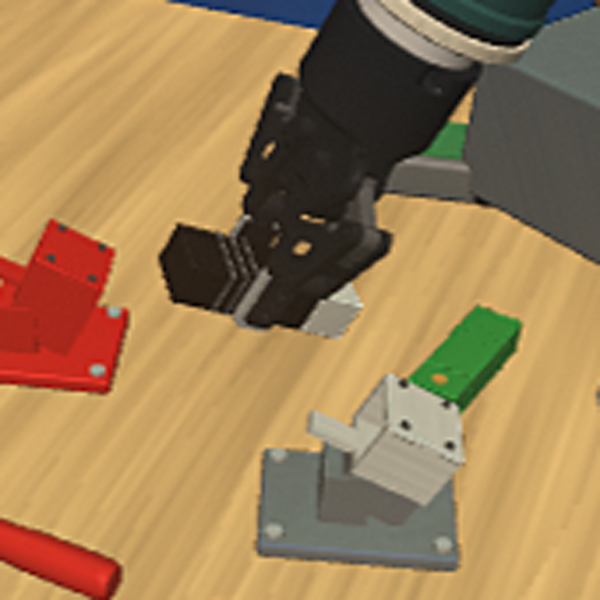

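```bash
python3 -m handwheel '0 0 -1.4 0 0 0 20; 0 0 -2.8 0 0 0 20; 0 0 -4.2 0 0 0 20; 0 0 -5.6 0 0 0 20; 0 0 -7 0 0 0 20; 0 0 -8.4 0 0 0 20; 0 0 -9.8 0 0 0 20; 0 0 -11.2 0 0 0 20; 0 0 -12.6 0 0 0 20; 0 0 -14 0 0 0 20; 0 0 -15.4 0 0 0 20; 0 0 -16.8 0 0 0 20; 0 0 -18 0 0 0 20; 0 0 -18 0 0 0 20'; python3 -c "
from h import *
state()"
```

```text
clock: 7.13
tool_pos: [0.5989, 0.129, 0.3089]
tool_rot: [-1.229, -2.51, 0.429]
wrist_force: [-0.2, 0.1, -0.7]
gripper_width: 0.412
t 7.13 q [ 0.28  0.76 -0.84  1.56  0.45  1.51  0.  ] grasp in sleeve mm [106.4   0.2  53.8] w 35.2
F_sl [-0.1 -0.2 -0.7] M [ 0.16 -0.56  0.03] tool in sleeve (deg) [[0.344, -0.939, 0.001], [-0.939, -0.344, -0.0], [0.001, -0.001, -1.0]]
```

```bash
python3 -m handwheel '0 0 -1.4 0 0 0 20; 0 0 -2.8 0 0 0 20; 0 0 -4.2 0 0 0 20; 0 0 -5.6 0 0 0 20; 0 0 -7 0 0 0 20; 0 0 -8.4 0 0 0 20; 0 0 -8.4 0 0 0 20'; python3 -c "
from h import *
state();row(106,54,flip=1)"
```

```text
clock: 7.72
tool_pos: [0.5989, 0.129, 0.3089]
tool_rot: [-0.244, -2.718, 0.235]
wrist_force: [0.4, 0.1, -2.6]
gripper_width: 0.415
t 7.72 q [ 0.37  0.84 -1.01  1.56  0.56  1.56  0.64] grasp in sleeve mm [106.4   0.2  53.8] w 35.5
F_sl [-1.5  0.1 -2.2] M [ 0.17 -0.54 -0.  ] tool in sleeve (deg) [[0.883, -0.469, 0.001], [-0.469, -0.883, -0.0], [0.001, -0.0, -1.0]]
row [ 1.000e-03 -1.100e-02 -5.595e+00 -3.000e-03  7.000e-03 -5.000e-03] tcp goal [0.599 0.129 0.309]
```

```bash
python3 -m handwheel '0 0 -1.4 0 0 0 20; 0 0 -2.8 0 0 0 20; 0 0 -4.2 0 0 0 20; 0 0 -5.6 0 0 0 20; 0 0 -5.6 0 0 0 20; 0 0 -5.6 0 0 0 20'; python3 -c "
from h import *
state();row(85,3.5,flip=1)
for n in ('scene','top'):cv2.imwrite(f'pics/e_{n}.png',manip.get_image(n)[:,:,::-1])
a=cv2.imread('pics/e_scene.png')[60:230,240:410]
cv2.imwrite('pics/e.png',cv2.resize(a,(600,600),interpolation=2))"
```

```text
clock: 8.22
tool_pos: [0.5989, 0.1292, 0.309]
tool_rot: [0.405, -2.678, 0.095]
wrist_force: [0.0, 0.7, -1.0]
gripper_width: 0.413
t 8.22 q [ 0.42  0.9  -1.12  1.56  0.63  1.61  1.06] grasp in sleeve mm [106.4  -0.   53.9] w 35.3
F_sl [-0.6 -0.7 -0.8] M [ 0.15 -0.54  0.01] tool in sleeve (deg) [[1.0, -0.009, 0.001], [-0.009, -1.0, -0.0], [0.001, 0.0, -1.0]]
row [ 0.003 -0.008 -0.106 -0.533  0.004  1.26 ] tcp goal [0.597 0.129 0.254]
```

View pics/e.png

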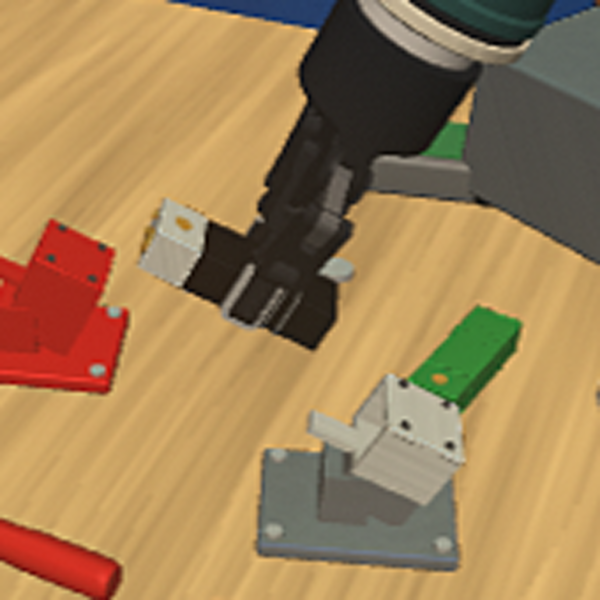

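View pics/e_top.png

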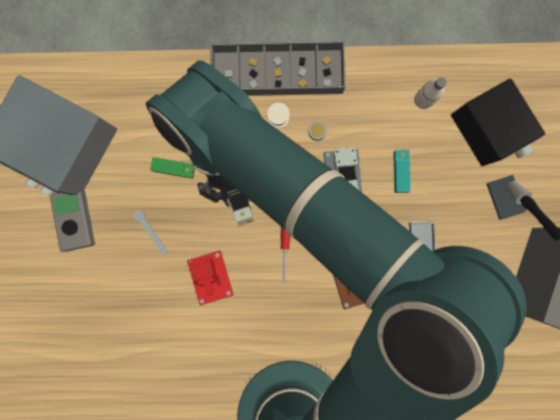

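```bash
python3 -m handwheel '0 0 -0.1 -0.2 0 0.5 20; 0 0 -0.1 -0.53 0 1 20; 0 0 -0.1 -0.53 0 1.26 20; 0 0 -0.1 -0.53 0 1.26 20; 0 0 -0.1 -0.53 0 1.26 20'; python3 -c "
from h import *
state();row(85,3.5,flip=1)
for n in ('scene','top'):cv2.imwrite(f'pics/f_{n}.png',manip.get_image(n)[:,:,::-1])
a=cv2.imread('pics/f_scene.png')[110:220,280:390]
cv2.imwrite('pics/f.png',cv2.resize(a,(600,600),interpolation=2))"
```

```text
clock: 8.73
tool_pos: [0.5967, 0.1286, 0.2551]
tool_rot: [0.426, -2.674, 0.091]
wrist_force: [-0.0, 0.8, -0.8]
gripper_width: 0.413
t 8.73 q [ 0.41  0.96 -1.08  1.59  0.68  1.54  1.06] grasp in sleeve mm [85.7 -0.1  4.2] w 35.3
F_sl [-0.5 -0.8 -0.7] M [ 0.23 -0.55 -0.01] tool in sleeve (deg) [[1.0, 0.007, 0.001], [0.007, -1.0, 0.0], [0.001, -0.0, -1.0]]
row [-0.    -0.007  0.079 -0.015 -0.004  0.016] tcp goal [0.597 0.129 0.254]
```

View pics/f.png

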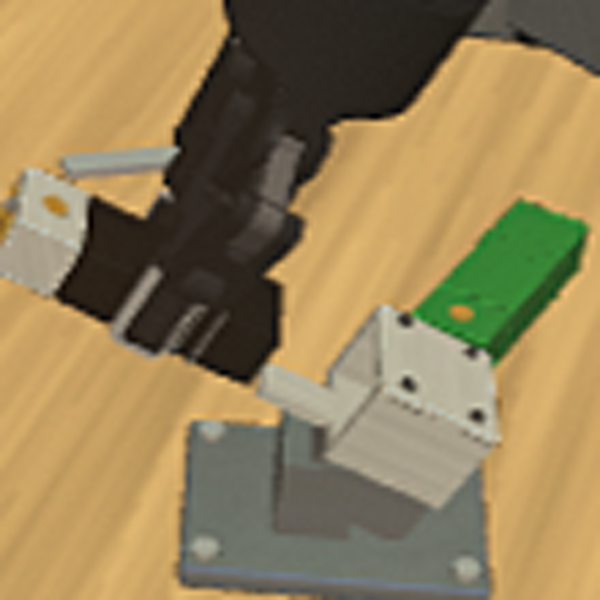

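```bash
python3 -m handwheel '0 0 0.06 -0.2 0 0.015 20; 0 0 0.06 -0.45 0 0.015 20; 0 0 0.06 -0.7 0 0.015 20; 0 0 0.06 -0.9 0 0.015 20; 0 0 0.06 -1.0 0 0.015 20; 0 0 0.06 -1.1 0 0.015 20; 0 0 0.06 -1.2 0 0.015 20; 0 0 0.06 -1.2 0 0.015 20'; python3 -c "
from h import *
state();row(16,3,flip=1)
for n in ('scene','top'):cv2.imwrite(f'pics/g_{n}.png',manip.get_image(n)[:,:,::-1])
a=cv2.imread('pics/g_scene.png')[110:220,280:390]
cv2.imwrite('pics/g.png',cv2.resize(a,(600,600),interpolation=2))"
```

```text
clock: 9.5
tool_pos: [0.6383, 0.1424, 0.2334]
tool_rot: [0.422, -2.675, 0.091]
wrist_force: [0.9, 0.6, -0.7]
gripper_width: 0.409
t 9.5 q [ 0.34  1.03 -1.04  1.47  0.71  1.56  1.08] grasp in sleeve mm [36.7 -0.6  3. ] w 34.9
F_sl [-1.2 -0.3 -0.2] M [ 0.16 -0.57 -0.02] tool in sleeve (deg) [[1.0, 0.004, 0.0], [0.004, -1.0, -0.0], [0.0, 0.0, -1.0]]
row [ 0.002 -0.004  0.042 -0.517 -0.015  0.   ] tcp goal [0.656 0.148 0.225]
```

View pics/g.png

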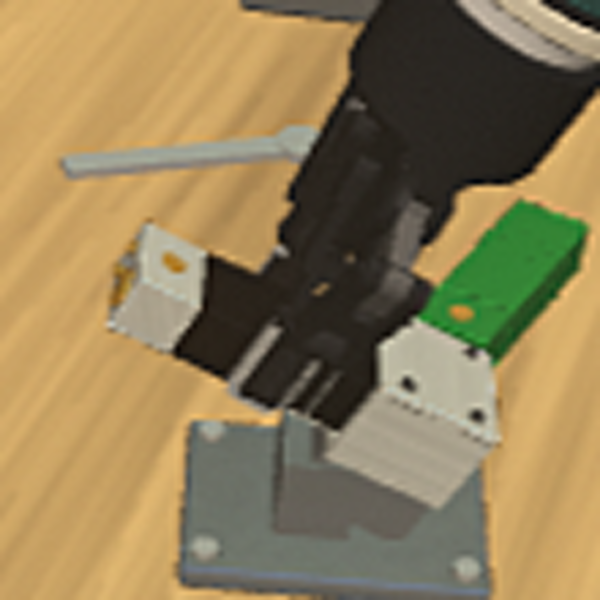

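```bash
python3 -m handwheel '0 0 0.04 -0.12 -0.012 0 20; 0 0 0.04 -0.25 -0.012 0 20; 0 0 0.04 -0.37 -0.012 0 20; 0 0 0.04 -0.48 -0.012 0.01 20; 0 0 0.04 -0.48 -0.012 0.03 20; 0 0 0.04 -0.48 -0.012 0.04 20'; python3 -c "
from h import *
state()"
```

```text
clock: 10.1
tool_pos: [0.654, 0.147, 0.2239]
tool_rot: [0.417, -2.676, 0.092]
wrist_force: [1.2, 0.4, -0.4]
gripper_width: 0.414
t 10.1 q [ 0.31  1.06 -1.03  1.42  0.72  1.57  1.09] grasp in sleeve mm [17.9 -0.2  1.3] w 35.3
F_sl [-1.3 -0.1  0.2] M [ 0.27 -0.9   0.05] tool in sleeve (deg) [[1.0, 0.0, 0.0], [0.0, -1.0, -0.0], [0.0, 0.0, -1.0]]
```

```bash
python3 -m handwheel '0 0 0 0 0 0 45; 0 0 0 0 0 0 55; 0 0 0 0 0 0 55; 0 0 0 0 0 0 55; 0 0 0 0.3 0 0 55; 0 0 0 0.6 0 0 55; 0 0 0 0.8 0 0 55; 0 0 0 0.8 0 0 55'; python3 -c "
from h import *
state()
for n in ('scene','top'):cv2.imwrite(f'pics/i_{n}.png',manip.get_image(n)[:,:,::-1])
a=cv2.imread('pics/i_scene.png')[110:220,280:390]
cv2.imwrite('pics/i.png',cv2.resize(a,(600,600),interpolation=2))"
```

```text
clock: 10.77
tool_pos: [0.6258, 0.1376, 0.2386]
tool_rot: [0.417, -2.677, 0.093]
wrist_force: [0.4, 0.6, -0.6]
gripper_width: 0.641
t 10.77 q [ 0.36  1.01 -1.05  1.51  0.7   1.55  1.07] grasp in sleeve mm [51.   0.2  2. ] w 54.8
F_sl [-0.7 -0.4 -0.4] M [ 0.09 -0.4   0.01] tool in sleeve (deg) [[1.0, -0.0, -0.0], [-0.0, -1.0, 0.001], [-0.0, -0.001, -1.0]]
```

View pics/i.png

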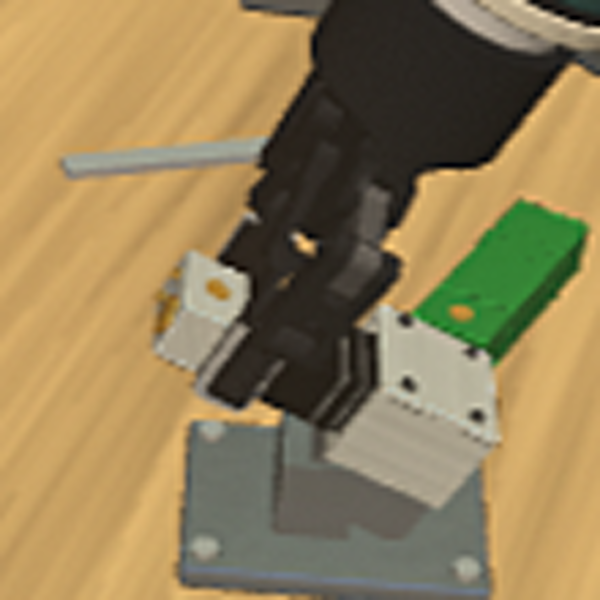

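```bash
python3 -m handwheel '0 0 0 0 0 0 40; 0 0 0 0 0 0 30; 0 0 0 0 0 0 20; 0 0 0 0 0 0 20; 0 0 0 0 0 0 20; 0 0 0 0 0 0 20; 0 0 0 -0.05 0 0 20; 0 0 0 -0.1 0 0 20; 0 0 0 -0.15 0 0 20; 0 0 0 -0.2 0 0 20; 0 0 0 -0.25 0 0 20; 0 0 0 -0.25 0 0 20'; python3 -c "
from h import *
state()"
```

```text
clock: 11.87
tool_pos: [0.6352, 0.141, 0.2336]
tool_rot: [0.417, -2.676, 0.092]
wrist_force: [1.6, -0.0, 4.4]
gripper_width: 0.412
t 11.87 q [ 0.34  1.03 -1.04  1.48  0.71  1.56  1.07] grasp in sleeve mm [39.8 -0.2  1.8] w 35.1
F_sl [0.5 0.5 4.7] M [ 0.12 -0.49 -0.02] tool in sleeve (deg) [[1.0, 0.0, 0.0], [0.0, -1.0, -0.0], [0.0, 0.0, -1.0]]
```

```bash
for i in 1; do python3 -m handwheel '0 0 0 -0.025 0 0 20; 0 0 0 -0.05 0 0 20; 0 0 0 -0.05 0 0 20'; python3 -c "
from h import *
state()"; done;  python3 -m handwheel '0 0 0 -0.025 0 0 20; 0 0 0 -0.05 0 0 20; 0 0 0 -0.05 0 0 20'; python3 -c "
from h import *
state()"
```

```text
clock: 12.12
tool_pos: [0.6368, 0.1416, 0.2328]
tool_rot: [0.418, -2.676, 0.092]
wrist_force: [0.7, -0.2, 5.0]
gripper_width: 0.413
t 12.12 q [ 0.34  1.03 -1.04  1.47  0.71  1.56  1.07] grasp in sleeve mm [38.  -0.2  1.8] w 35.2
F_sl [1.6 0.4 4.8] M [ 0.06 -0.19  0.04] tool in sleeve (deg) [[1.0, 0.0, 0.0], [0.0, -1.0, -0.0], [0.0, 0.0, -1.0]]
clock: 12.37
tool_pos: [0.6384, 0.1421, 0.232]
tool_rot: [0.418, -2.676, 0.093]
wrist_force: [-1.5, -0.4, 8.8]
gripper_width: 0.408
t 12.37 q [ 0.34  1.04 -1.04  1.47  0.71  1.56  1.07] grasp in sleeve mm [36.3 -0.2  1.8] w 34.9
F_sl [ 5.1 -0.1  7.3] M [-0.25  0.4  -0.01] tool in sleeve (deg) [[1.0, 0.0, 0.001], [0.0, -1.0, 0.0], [0.001, -0.0, -1.0]]
```

```bash
python3 -m handwheel '0 0 0 -0.025 0 0 20; 0 0 0 -0.05 0 0 20; 0 0 0 -0.05 0 0 20'; python3 -c "
from h import *
state()
for n in ('scene','top'):cv2.imwrite(f'pics/j_{n}.png',manip.get_image(n)[:,:,::-1])
a=cv2.imread('pics/j_scene.png')[110:220,280:390]
cv2.imwrite('pics/j.png',cv2.resize(a,(600,600),interpolation=2))"
```

```text
clock: 12.62
tool_pos: [0.639, 0.1425, 0.2317]
tool_rot: [0.418, -2.671, 0.095]
wrist_force: [-17.8, -8.1, 23.1]
gripper_width: 0.415
t 12.62 q [ 0.34  1.04 -1.04  1.47  0.71  1.57  1.07] grasp in sleeve mm [36.1 -0.3  1.8] w 35.4
F_sl [27.4  2.3 12.8] M [-1.93  4.59 -0.04] tool in sleeve (deg) [[1.0, 0.001, 0.006], [0.001, -1.0, 0.001], [0.006, -0.001, -1.0]]
```

View pics/j.png

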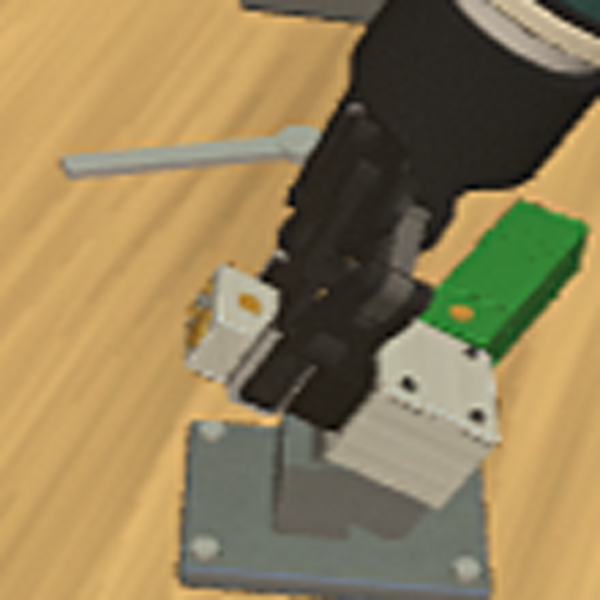

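```bash
python3 -m handwheel '0 0 0 0.02 0 0 20; 0 0 0 0.02 0 0 40; 0 0 0 0.02 0 0 55; 0 0 0 0.02 0 0 60; 0 0 0 0.02 0 0 60; 0 0 0 0.02 0 0 60; 0 0 0 0.02 0 -0.5 60; 0 0 0 0.02 0 -1 60; 0 0 0 0.02 0 -2 70; 0 0 0 0.02 0 -3 80; 0 0 0 0.02 0 -4 80; 0 0 0 0.02 0 -4 80'; python3 -c "
from h import *
state()
for n in ('scene','top'):cv2.imwrite(f'pics/k_{n}.png',manip.get_image(n)[:,:,::-1])
a=cv2.imread('pics/k_scene.png')[110:220,280:390]
cv2.imwrite('pics/k.png',cv2.resize(a,(600,600),interpolation=2))
for P in [(66,-18,10.5),(66,-18,-15.5),(66,18,-15.5),(40,-18,10.5),(40,18,10.5)]:
  print(P,np.round((proj('scene',[RS@(np.array(P)/1e3)+TS])[0]-[280-.145,110+.07]+.5)*600/110))"
```

```text
clock: 13.72
tool_pos: [0.7056, 0.1642, 0.3835]
tool_rot: [0.418, -2.684, 0.089]
wrist_force: [-0.0, -0.2, 0.3]
gripper_width: 0.934
t 13.72 q [ 0.24  0.97 -1.08  1.15  0.65  1.84  1.16] grasp in sleeve mm [ 34.9  -1.1 168.9] w 79.8
F_sl [0.2 0.2 0.2] M [ 0.17 -0.38 -0.  ] tool in sleeve (deg) [[1.0, -0.0, -0.007], [-0.0, -1.0, -0.002], [-0.007, 0.002, -1.0]]
(66, -18, 10.5) [219. 260.]
(66, -18, -15.5) [185. 308.]
(66, 18, -15.5) [180. 368.]
(40, -18, 10.5) [279. 289.]
(40, 18, 10.5) [277. 348.]
```

View pics/k.png

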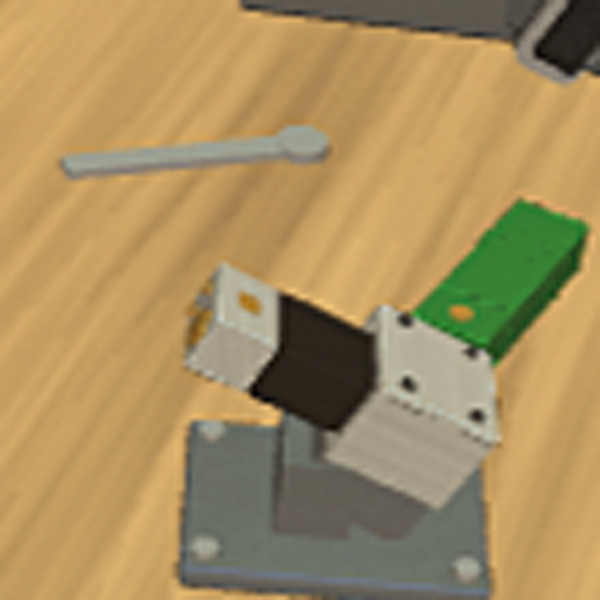

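```bash
python3 -c "
from bench import manip
print(manip.hand_in())"
```

```text
the job is handed in; nothing more can be done
None
```

The backwards carrier is turned round and back in its own sleeve, with its brass contacts facing out of the mouth. I let go of it and handed the job in at about 13.8 s.

**What I did:**
- I picked the grey stand with the black end showing, at about (236, 176) in the top picture and (340, 185) in the scene picture. I left the other carrier and the red, brown, green and turquoise look-alikes alone.
- I gripped the carrier square to the slope and drew it out along the slope. I lifted it clear, turned it 180° about the tool axis and slid it back in until it was about 14 mm short of home.
- I then let go, gripped it farther out and pushed it home.

**Last checks:**
- **Seating:** the push ended on a hard stop after 14.9 mm, against the 14.3 mm I expected. The force on the wrist along the slope rose to 27 N there.
- **Position:** in the last scene picture the metal contact end is out. Its corners lie about 1 to 1.5 pixels (2 to 3 mm) from where a home carrier should show, mostly on the inner side. I put this down to the picture's sharpness and the rounded corners, since the carrier cannot go past the bottom.
- **Robot clear:** the gripper ended well clear, with less than 0.5 N on the wrist.
- **Not checked:** I did not take another close look at the other carrier after the job. The arm never went near it at low height.

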